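# Measure a pulley bore with a telescoping gauge

### The arm

A 6-joint arm with a two-finger parallel gripper is mounted at the origin on the work surface. World frame = base frame: x ahead of the robot, y to its left, z up, the work surface at z = 0. Lengths are in m, angles in rad, forces in N, time in s.
With the tool pointing down it reaches from about 0.425 to 0.95 m from the base axis. Payload 3.5 kg.
Tool frame: the origin (TCP) lies on the centre line of the jaws, within the pads' length; the fingertips stand 11 mm ahead of it and the grasp point (between the pads) lies 8 mm behind it; z points along the fingers, y is the line along which they close (so a half turn about z gives the same grasp; the last joint's range is limited). The gripper opens to 85 mm and grips with 20 to 120 N. Pads are 22 mm wide; open, the fingers measure 114 mm over their backs; the gripper's body (76 mm by 85 mm) begins 54 mm behind the grasp point. The pads swing forward as they close: fully open they stand 13 mm farther back than shut.
Start: joints at [-1.281, 0.286, 1.577, -0, 1.279, -0.15], TCP at [0.287, -0.611, 0.242] pointing down, gripper open.
Joint ranges: [-2.77, 2.77], [-0.9, 2.22], [0.21, 2.48], [-1.53, 4.67], [0.24, 2.81], [-2.84, 2.84]. Speed limits (rad/s): [2.79, 2.79, 3.14, 3.14, 3.14, 3.14].

### API

Orientations are given as [roll, pitch, yaw] about the fixed x, y, z axes, in that order (R = Rz(yaw) Ry(pitch) Rx(roll)).
In Python, from workcell import status, optics, order gives the robot as it stands. The module is installed in compiled form; this text tells all that it offers.
- The arm moves only by the shell command python3 -m jog 'ROWS' [OPENING]. ROWS is text: rows parted by semicolons, each of 6 numbers parted by spaces: the shift along the tool's x, y, z as a fraction of full scale, then the turn, a rotation vector about the tool's x, y, z as a fraction of full scale. In form: tx ty tz ax ay az; .... A call has 1 to 20 rows; each row is the pose to reach, as a shift and turn from the pose commanded when the call began, along the tool's axes at that moment, turning the shorter way round; what a row does not reach only later rows make up. Full scale, the value 1, is 0.5 m for a shift and pi rad for a turn. A row lasts 1/10 s, in which the tool goes at most 50 mm and 8.59 degrees, less where a joint would pass 70% of its speed; a pose out of reach is approached as far as the arm can. A call with a number of a shift or a turn outside -1 to 1 is refused whole. A call with a gripper value outside its range is refused whole. OPENING is the closure, from 0 (fully open) to 1 (shut), set as the call begins (- or left out, the last holds). The fingers move at their own pace and stop on an object; the grip force is fixed at half the most. Time passes only in rows, so rows that repeat a pose let the fingers close. It gives the time, the measured TCP pose, the force and the opening at its end, in the units of the state.
- status.get_obs(): the state, without advancing time (a new reading comes with each control period).
- optics.grab_frame(name): name is "side" or "top" or "wrist"; returns a dict with "frame" (384x512x3 uint8, blue, green, red), "range_z" (384x512 float32, m along the optical axis (not along the pixel's ray), 0 where there is no reading), "K" (3x3 intrinsics, pixels), "view" (4x4, takes a point from world to camera coordinates); the wrist camera has in their place "hand_eye" (4x4, takes a point from camera to tool coordinates, whose origin is the TCP and whose axes are the flange's). Camera axes: x right, y down, z forward; pixel columns grow to the right and rows downward; lengths in m; the calibration is good to about 2 mm. A picture is of the moment at which its call begins: read the wrist's pose just before it.
- order.sign_off(): hands the job in, once; it reports no verdict.
Trained networks look in a picture, given as the dict that the camera call returned (one of the last four; its "shot" number tells which), for a name from the list of things; names that differ only in an ending like _2 or _b are one class to them, and where a whole thing is asked for, a point or a joint stands for the part that bears it (a point fixed in the world has none). Each returns a list of dicts, best first, with "p" (0 to 1); they miss things now and then, are a little off and sometimes report something else, mostly with a low value. They report only what shows in the picture. A call takes as long as a camera call. They do not tell look-alikes from the thing itself.
- optics.recognise(thing, picture): "extent" ([left, top, right, bottom] in pixels, round what is visible of it).
- optics.pinpoint(thing, picture): "xy" ([column, row] in pixels: a listed point, or the origin of a listed thing).
The state is a dict: "t": time; "q": joint angles; "joint_vel": joint speeds; "tau": joint torques, N m; "tool_pos": TCP position; "tool_rot": TCP orientation; "ft_force": force on the tool from outside, world axes, zero at the start; "ft_torque": the same for the moment, N m; "grip_width": opening from 0.0 (shut) to 1.0 (fully open).
Only numpy, scipy, OpenCV 4.12 (cv2) and the standard library are available. Lean on these libraries where they do the work, as an engineer would, in place of code of your own. Each camera call takes 0.05 s, during which the arm holds its last target. There are 200 camera calls.

### The job

Take the telescoping gauge out of its wooden stand and set it upright in the bore of the big aluminium pulley until its collar rests on the rim; let go of it there and slowly press its top cap all the way down, which lets the two plungers spring out to the bore wall and then locks them. Push with no more than a thumb's force (15 to 20 N; above 25 N spoils the part). Then draw the locked gauge straight out without disturbing its setting, hang it upright back in its stand, let go, and leave the other things on the bench alone.

Things in the scene. Friction and masses are not known exactly. Their poses are not given: they have to be found in the camera images.
- gauge_grip (a point): Centre of the gauge's handle, the place to grip: an upright knurled steel rod 28 mm across, 64 mm long. The gauge is loose, 0.3 kg, round about its upright z axis: cap (20 mm across) on top, handle, collar, nose. This point is 50 mm above the collar's underside; the handle ends 20 mm above it and the raised cap's top is 40 mm above it, so fingers gripping here reach down round the cap.
- gauge_seat (a point): Centre of the underside of the gauge's collar, a disc 60 mm across and 6 mm thick, which rests on the bore's rim or on the stand; z up along the gauge, x along the plungers. Below it: a pilot 32 mm across and 14 mm deep, which tapers to a nose 22 mm across that ends 46 mm below the collar.
- cap_top (a point): Centre of the top face of the gauge's cap, 20 mm across; 90 mm above the collar's underside when the cap is up, 82 mm when it is home.
- gauge_cap (a joint): How far the gauge's cap is pressed down, m: 0 up, 0.008 home; no spring-back. It rubs: 9 N moves it. The first 3 mm or so let the plungers spring out; from about 0.0066 a sprung lock (steps of 1 mm) bites on them and takes a slow firm push (15 to 20 N in all) to go home and lock; a cap stopped short leaves them slipping. Released plungers cannot be drawn in again.
- tip_a (a point): Outer end of one of the gauge's two spring plungers, 30 mm below the collar's underside, on its +x side. The plungers are steel, 9 mm thick with round ends. Distance tip to tip: 28 mm drawn in (as at the start), 34 mm in the bore, 42 mm fully sprung out.
- tip_b (a point): Outer end of the other plunger, on the -x side.
- bore_mouth (a point): Centre of the bore's rim on top of the big aluminium pulley, z up. The bore is round, 34 mm across (the gauge's pilot has 1 mm clearance all round) and 56 mm deep; the rim is 62 mm across and 81 mm above the bench. Moves with the pulley.
- hub: The big aluminium pulley, 76 mm across, 56 mm tall, on a rubber cushion on a round steel base 104 mm across. It cannot shift sideways but sinks a millimetre or two under a firm push from above (at most 5 mm), so a push on the gauge's cap also sinks gauge and pulley. Origin at the centre of its underside.
- stand_mouth (a point): Centre of the hole in the top of the gauge's stand, z up: a fixed wooden block 78 x 78 mm and 66 mm tall with a round hole 47 mm across and 56 mm deep. The gauge hangs in it by its collar, somewhere within a few mm of the middle.
- glue_can: Bystander, loose: closed can, 66 mm across, 110 mm tall. Origin at its underside. Leave alone.
- jar: Bystander, loose: closed jar, 56 mm across, 75 mm tall. Origin at its underside. Leave alone.
- bearing: Bystander, loose: ball bearing lying flat, 42 mm across, 14 mm tall. Origin at its underside. Leave alone.
- small_pulley: Bystander, loose: small aluminium pulley lying flat, 52 mm across, 22 mm tall, 24 mm hole; not the one to measure. Origin at its underside. Leave alone.
- sanding_drum: Bystander, loose: brown upright sanding drum, 60 mm across, 70 mm tall. Origin at its underside. Leave alone.
- screwdriver: Bystander, loose: screwdriver lying flat. Origin at its underside. Leave alone.
- insole: Bystander, loose: flat cork insole blank, about 220 x 75 x 6 mm. Origin at its underside. Leave alone.
- calliper: Bystander, loose: calliper lying flat, 200 mm long. Origin at its underside. Leave alone.
Mind the look-alikes: they are no part of the job. What is shaped like the part that bears gauge_grip but red is not meant.

How it is judged:
On the way, in this order (a step that is already met when the one before it is completed fails the run):
1. the gauge stands in the pulley's bore, collar on the rim, plungers still drawn in (horizontal distance between gauge_seat and bore_mouth below 0.003 m and z of gauge_seat in the frame of bore_mouth below 0.002 m and angle between gauge_seat's own z axis and vertical below 0.08 rad and value of joint gauge_cap below 0.002 m and distance between tip_a and tip_b below 0.0295 m), for 0.1 s.
2. in the bore, the plungers have sprung out to the wall and the cap is home (horizontal distance between gauge_seat and bore_mouth below 0.003 m and z of gauge_seat in the frame of bore_mouth below 0.002 m and angle between gauge_seat's own z axis and vertical below 0.08 rad and value of joint gauge_cap above 0.0074 m and distance between tip_a and tip_b between 0.0325 and 0.036 m), for 0.2 s.
3. the gauge is drawn clear of the bore, still locked at the bore's size (z of gauge_seat in the frame of bore_mouth above 0.047 m and value of joint gauge_cap above 0.0074 m and distance between tip_a and tip_b between 0.0325 and 0.036 m), for 0.1 s.
At the end, for the whole second after the job is handed in: The gauge hangs upright (within 0.1 rad) in its stand with its collar down on the block (within 3 mm) and within 10 mm of the hole's centre, its cap still home (joint above 7.4 mm) and its plungers still locked at the bore's size: 32.5 to 36 mm tip to tip (horizontal distance between gauge_seat and stand_mouth below 0.01 m and z of gauge_seat in the frame of stand_mouth between -0.003 and 0.003 m and angle between gauge_seat's own z axis and vertical below 0.1 rad and value of joint gauge_cap above 0.0074 m and distance between tip_a and tip_b between 0.0325 and 0.036 m); the robot touches nothing.
It fails at once if the gauge or its cap is pushed on the pulley with more than 25 N (contact force between gauge and hub above 25 N).
It fails at once if the gauge is tipped over (more than 0.6 rad) (angle between gauge_seat's own z axis and vertical above 0.6 rad).
It fails at once if a bystander is moved by more than 25 mm (distance of any of glue_can, jar, bearing, small_pulley, sanding_drum, screwdriver, insole, calliper from where it was at the start of the episode above 0.025 m).
It also fails if it takes over 72 s, if anything falls off the work surface, if the arm or the gripper's body presses on something with over 40 N, if the wrist force passes 120 N, or if a joint passes its speed limit or range.

## Working session

There is one attempt and no reset: what is moved stays moved. The work goes in short steps, Python scripts to look and compute and a shell command to move; the robot and the scene stay as the last step left them, time stands still between calls to the robot, and variables do not carry over. Pictures are saved under pics/ and viewed, on a budget of 10 in all, crops included, one or two more only if the job needs it, and the job is handed in when it is done.

```bash
mkdir -p pics
cat > h.py <<'E'
import numpy as np, cv2
from scipy.spatial.transform import Rotation as R
from workcell import status, optics, order
def pose():
    o=status.get_obs(); T=np.eye(4); T[:3,:3]=R.from_euler('xyz',o['tool_rot']).as_matrix(); T[:3,3]=o['tool_pos']; return T
def shot(n):
    T=pose(); d=optics.grab_frame(n)
    d['c2w']=T@d['hand_eye'] if n=='wrist' else np.linalg.inv(d['view'])
    return d
def ray(d,xy):
    v=np.linalg.inv(d['K'])@[xy[0],xy[1],1]; return d['c2w'][:3,3], d['c2w'][:3,:3]@v
def at_z(d,xy,z):
    o,v=ray(d,xy); return o+v*(z-o[2])/v[2]
def depth_pt(d,xy):
    o,v=ray(d,xy); c,r=np.round(xy).astype(int); return o+v*d['range_z'][r,c]
def tri(a,b):
    A=[];B=[]
    for o,v in (a,b):
        v=v/np.linalg.norm(v); P=np.eye(3)-np.outer(v,v); A.append(P);B.append(P@o)
    return np.linalg.lstsq(np.vstack(A),np.hstack(B),rcond=None)[0]
def move(p,yaw=None):
    "print tool-axis shift fractions to reach world point p"
    T=pose(); print('shift frac',np.round(T[:3,:3].T@(np.array(p)-T[:3,3])/0.5,4))
E
python3 - <<'E'
from h import *
o=status.get_obs(); print({k:np.round(v,3) for k,v in o.items()})
for n in ('top','side'):
    d=shot(n); cv2.imwrite(f'pics/{n}0.png',d['frame'])
    for t in ('gauge_grip','cap_top','gauge_seat','bore_mouth','stand_mouth','hub','glue_can','jar','sanding_drum'):
        for r in optics.pinpoint(t,d)[:3]:
            print(n,t,round(r['p'],2),np.round(r['xy'],1),np.round(depth_pt(d,r['xy']),3))
E
```

```text
{'t': np.float64(0.0), 'q': array([-1.281,  0.287,  1.578,  0.   ,  1.279, -0.15 ]), 'joint_vel': array([-0.   ,  0.   ,  0.001, -0.001, -0.002, -0.001]), 'tau': array([-0.0000e+00, -4.0599e+01, -2.9263e+01, -0.0000e+00,  6.0000e-03,
        0.0000e+00]), 'tool_pos': array([ 0.287, -0.61 ,  0.241]), 'tool_rot': array([-3.139, -0.   ,  0.44 ]), 'ft_force': array([ 0.492, -0.054,  0.681]), 'ft_torque': array([-0.016, -0.003, -0.022]), 'grip_width': np.float64(0.998)}
top gauge_grip 0.81 [289.6 266.2] [ 0.44  -0.012  1.084]
top gauge_grip 0.7 [304.2 206.6] [ 0.541 -0.128  0.153]
top gauge_grip 0.64 [291.8 167.9] [ 0.641 -0.104  0.117]
top cap_top 0.51 [292.4 267.6] [ 0.401 -0.098  0.139]
top cap_top 0.46 [306.7 201.9] [ 0.554 -0.136  0.138]
top gauge_seat 0.87 [287.5 170.7] [ 0.639 -0.096  0.091]
top gauge_seat 0.58 [289.4 263.9] [ 0.409 -0.091  0.135]
top gauge_seat 0.56 [303.1 209.5] [ 0.536 -0.127  0.138]
top bore_mouth 0.56 [177.6 209.3] [0.551 0.194 0.025]
top stand_mouth 0.62 [301.3 209.6] [ 0.536 -0.123  0.134]
top hub 0.68 [184.9 215. ] [0.53  0.164 0.082]
top hub 0.35 [245.2 18
[... 477 characters left out ...]
 [248.5 158.2] [ 0.641 -0.109  0.138]
side cap_top 0.5 [325.4 190.9] [ 0.404 -0.094  0.137]
side cap_top 0.38 [285.3 158. ] [ 0.543 -0.14   0.157]
side gauge_seat 0.96 [321.8 214.1] [ 0.401 -0.088  0.062]
side gauge_seat 0.85 [247.7 180.5] [ 0.639 -0.101  0.064]
side gauge_seat 0.59 [284.5 184.9] [ 0.532 -0.125  0.078]
side bore_mouth 0.89 [218.5 255.6] [0.551 0.169 0.062]
side bore_mouth 0.74 [282.4 172.9] [ 0.541 -0.123  0.119]
side stand_mouth 0.6 [286.7 182.3] [ 0.529 -0.13   0.085]
side hub 0.96 [219.9 271.5] [0.521 0.205 0.062]
side glue_can 0.58 [204.1 201.8] [0.716 0.011 0.03 ]
side jar 0.63 [220.6 173.5] [ 0.749 -0.118  0.033]
side sanding_drum 0.95 [150.6 247.8] [0.722 0.221 0.036]
```

```bash
python3 -c "
import cv2,numpy as np
a=cv2.imread('pics/top0.png')[100:300,130:410];b=cv2.imread('pics/side0.png')[120:320,120:400]
cv2.imwrite('pics/both.png',np.vstack([cv2.resize(x,None,fx=1.45,fy=1.45,interpolation=2) if 0 else cv2.resize(x,None,fx=1.5,fy=1.5,interpolation=2) for x in (a,b)]))"
```

```text
(no output)
```

View pics/both.png

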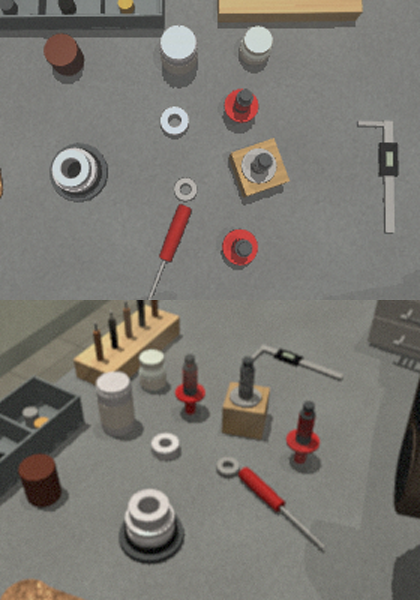

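The combined picture (top view above, side view below) shows three gauge-shaped things. There are two red ones, at top-image pixels (291,170) and (290,265). The steel one stands in the wooden block at (303,208). The steel one is the match, and the big pulley is near (181,213). Next I go above the gauge and check the choice from close by.

Run:
```python
from h import *
t=shot('top'); s=shot('side')
def near(th,d,px):
    rs=[r for r in optics.pinpoint(th,d) if np.hypot(*(np.array(r['xy'])-px))<22]
    return np.array(rs[0]['xy']) if rs else None
for th,a,b in (('gauge_grip',(303,207),(283,172)),('cap_top',(306,202),(285,158)),('gauge_seat',(303,209),(284,185)),('stand_mouth',(302,209),(286,183)),('bore_mouth',(180,210),(218,255)),('hub',(184,214),(219,270))):
    x,y=near(th,t,a),near(th,s,b)
    if x is not None and y is not None: print(th,x,y,np.round(tri(ray(t,x),ray(s,y)),4))
# depth-based rim centre of hub and stand
for d,nm in ((t,'top'),):
    H,W=d['range_z'].shape; u,v=np.meshgrid(np.arange(W),np.arange(H)); z=d['range_z']
    P=np.stack([u*z,v*z,z],-1)@np.linalg.inv(d['K']).T@d['c2w'][:3,:3].T+d['c2w'][:3,3]
    for c,lo,hi,r in (((.54,.17),.074,.088,.06),((.535,-.13),.058,.09,.07)):
        m=(z>0)&(P[...,2]>lo)&(P[...,2]<hi)&(np.hypot(P[...,0]-c[0],P[...,1]-c[1])<r)
        Q=P[m]; print(len(Q),Q.mean(0).round(3),Q.min(0).round(3),Q.max(0).round(3))
move([.51,-.125,.33]); print(shot('wrist')['hand_eye'].round(3))
```

```text
gauge_grip [304.6 209.7] [282.3 170.6] [ 0.5407 -0.1306  0.1206]
cap_top [307.1 205. ] [283.5 159.6] [ 0.545  -0.134   0.1547]
gauge_seat [301.9 212. ] [281.2 180.9] [ 0.5393 -0.1276  0.0866]
stand_mouth [301.6 209.8] [284.9 184.9] [ 0.5386 -0.1323  0.0703]
bore_mouth [178.8 210.9] [217.7 259.1] [0.5427 0.1823 0.0683]
hub [183.4 212.4] [217.8 271.5] [0.5452 0.1805 0.0172]
346 [0.539 0.184 0.081] [0.508 0.154 0.074] [0.569 0.215 0.087]
802 [ 0.538 -0.134  0.069] [ 0.491 -0.183  0.058] [ 0.588 -0.087  0.088]
shift frac [ 0.8165 -0.6895 -0.1754]
[[ 0.    -0.945 -0.326  0.084]
 [ 1.     0.     0.001 -0.001]
 [-0.001 -0.326  0.945 -0.132]
 [ 0.     0.     0.     1.   ]]
```

```bash
python3 -m jog '0.865 -0.651 -0.175 0 0 0;0.865 -0.651 -0.175 0 0 0;0.865 -0.651 -0.175 0 0 0;0.865 -0.651 -0.175 0 0 0;0.865 -0.651 -0.175 0 0 0;0.865 -0.651 -0.175 0 0 0;0.865 -0.651 -0.175 0 0 0;0.865 -0.651 -0.175 0 0 0;0.865 -0.651 -0.175 0 0 0;0.865 -0.651 -0.175 0 0 0;0.865 -0.651 -0.175 0 0 0;0.865 -0.651 -0.175 0 0 0;0.865 -0.651 -0.175 0 0 0;0.865 -0.651 -0.175 0 0 0' 0
cat > look.py <<'E'
from h import *
def look(name,things,**k):
    d=shot('wrist'); cv2.imwrite(f'pics/{name}.png',d['frame'])
    for t in things:
        for r in optics.pinpoint(t,d)[:2]: print(t,round(r['p'],2),np.round(r['xy'],1),'depth',np.round(depth_pt(d,r['xy']),4))
    return d
def cloud(d):
    H,W=d['range_z'].shape; u,v=np.meshgrid(np.arange(W),np.arange(H)); z=d['range_z']
    P=np.stack([u*z,v*z,z],-1)@np.linalg.inv(d['K']).T@d['c2w'][:3,:3].T+d['c2w'][:3,3]
    P[z<=0]=np.nan; return P
E
python3 - <<'E'
from look import *
d=look('w1',('gauge_grip','cap_top','gauge_seat','stand_mouth'))
print(pose().round(4)); P=cloud(d); np.save('w1.npy',P)
for lo,hi,r in ((.146,.165,.03),(.069,.078,.06),(.06,.069,.07)):
    m=(P[...,2]>lo)&(P[...,2]<hi)&(np.hypot(P[...,0]-.54,P[...,1]+.132)<r); Q=P[m]
    print(lo,len(Q),np.median(Q,0).round(4),Q.min(0).round(4),Q.max(0).round(4))
    (u,v),rr=cv2.minEnclosingCircle(Q[:,:2].astype(np.float32)); print('circ',u,v,rr)
E
```

```text
t: 3.15
tool_pos: [0.5398, -0.1326, 0.3295]
tool_rot: [-3.141, 0.001, 0.439]
ft_force: [-0.1, 0.2, -0.3]
grip_width: 1.0
gauge_grip 0.87 [189.1 234.7] depth [ 0.4207 -0.0983  0.1178]
gauge_grip 0.87 [277.1  54.6] depth [ 0.6462 -0.1048  0.1367]
cap_top 0.78 [256.6 163.8] depth [ 0.5454 -0.1306  0.1568]
cap_top 0.72 [180.2 254.3] depth [ 0.4033 -0.0981  0.1373]
gauge_seat 0.94 [260.  148.6] depth [ 0.5564 -0.1295  0.1322]
gauge_seat 0.74 [196.3 220.6] depth [ 0.4217 -0.0996  0.0773]
[[ 9.057e-01  4.240e-01 -4.000e-04  5.397e-01]
 [ 4.240e-01 -9.057e-01  1.000e-04 -1.332e-01]
 [-3.000e-04 -3.000e-04 -1.000e+00  3.296e-01]
 [ 0.000e+00  0.000e+00  0.000e+00  1.000e+00]]
0.146 322 [ 0.5437 -0.1316  0.1564] [ 0.5331 -0.1416  0.1466] [ 0.5527 -0.1222  0.1585]
circ 0.5425761938095093 -0.13219237327575684 0.01024499349296093
0.069 1017 [ 0.5525 -0.1238  0.0725] [ 0.5133 -0.1617  0.069 ] [ 0.5832 -0.1022  0.0779]
circ 0.5498138070106506 -0.13607582449913025 0.03776561841368675
0.06 1914 [ 0.5466 -0.1376  0.0665] [ 0.4921 -0.183   0.06  ] [ 0.5902 -0.0862  0.0688]
circ 0.5411649942398071 -0.1347273588180542 0.05494869872927666
```

View pics/w1.png

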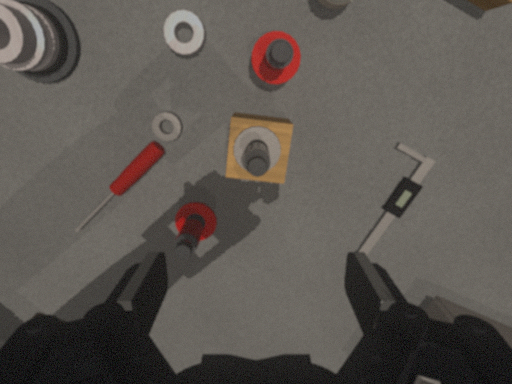

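The close view confirms it. The steel gauge stands in its wooden block at pixel (257,160), and the red look-alikes are at (276,57) and (196,222). The depth cloud puts the cap centre at (0.5426, -0.1322) with its top at z ≈ 0.1565, which agrees with the triangulation.

```bash
python3 -m jog '0.006 0 0.2 0 0 0;0.006 0 0.2 0 0 0;0.006 0 0.3 0 0 0;0.006 0 0.38 0 0 0;0.006 0 0.42 0 0 0;0.006 0 0.446 0 0 0;0.006 0 0.446 0 0 0;0.006 0 0.446 0 0 0' 0
python3 -m jog '0 0 0 0 0 0;0 0 0 0 0 0;0 0 0 0 0 0;0 0 0 0 0 0;0 0 0 0 0 0;0 0 0 0 0 0;0 0 0 0 0 0;0 0 0 0 0 0' 1
```

```text
t: 4.2
tool_pos: [0.5437, -0.1315, 0.1081]
tool_rot: [3.14, -0.001, 0.439]
ft_force: [0.7, 0.3, 0.3]
grip_width: 1.003
t: 5.0
tool_pos: [0.5434, -0.1311, 0.1077]
tool_rot: [3.14, -0.001, 0.44]
ft_force: [0.0, -1.4, 5.8]
grip_width: 0.308
```

```bash
python3 -m jog '0 0 -0.04 0 0 0;0 0 -0.12 0 0 0;0 0 -0.2 0 0 0;0 0 -0.264 0 0 0;0.04 -0.085 -0.264 0 0 0;0.08 -0.17 -0.264 0 0 0;0.12 -0.255 -0.264 0 0 0;0.16 -0.34 -0.264 0 0 0;0.2 -0.425 -0.264 0 0 0;0.24 -0.51 -0.264 0 0 0;0.265 -0.571 -0.264 0 0 0;0.265 -0.571 -0.264 0 0 0;0.265 -0.571 -0.264 0 0 0;0.265 -0.571 -0.264 0 0 0'
python3 - <<'E'
from look import *
d=look('w2',('gauge_seat','cap_top','bore_mouth','hub','tip_a','tip_b'))
print(pose().round(4)); P=cloud(d)
m=(P[...,2]>.074)&(P[...,2]<.088)&(np.hypot(P[...,0]-.54,P[...,1]-.184)<.06); Q=P[m]
print(len(Q),np.median(Q,0).round(4),Q.min(0).round(4),Q.max(0).round(4)); print(cv2.minEnclosingCircle(Q[:,:2].astype(np.float32)))
t=shot('top'); cv2.imwrite('pics/t2.png',t['frame']); s=shot('side'); cv2.imwrite('pics/s2.png',s['frame'])
cv2.imwrite('pics/c2.png',np.hstack([d['frame'],cv2.resize(s['frame'][130:322,130:258],None,fx=2,fy=2)]))
E
```

```text
t: 6.4
tool_pos: [0.5406, 0.1831, 0.2374]
tool_rot: [-3.141, 0.003, 0.439]
ft_force: [-0.2, 0.3, -2.9]
grip_width: 0.314
gauge_seat 0.6 [260. 226.] depth [0.5523 0.1866 0.2203]
cap_top 0.56 [255.7 343. ] depth [0.5406 0.1836 0.2863]
bore_mouth 0.95 [255.8 176. ] depth [0.5251 0.1761 0.0314]
hub 0.81 [252.7 161.3] depth [0.5379 0.186  0.0266]
tip_a 0.35 [510.8 174.9] depth [ 0.6494 -0.0939  0.0191]
tip_b 0.35 [510.8 174.9] depth [ 0.6494 -0.0939  0.0191]
[[ 9.053e-01  4.247e-01  1.000e-04  5.414e-01]
 [ 4.247e-01 -9.053e-01  0.000e+00  1.833e-01]
 [ 1.000e-04  0.000e+00 -1.000e+00  2.389e-01]
 [ 0.000e+00  0.000e+00  0.000e+00  1.000e+00]]
1677 [0.5518 0.1948 0.0815] [0.514  0.1543 0.0741] [0.5708 0.2158 0.084 ]
((0.5400678515434265, 0.18518388271331787), 0.03105854243040085)
```

View pics/c2.png

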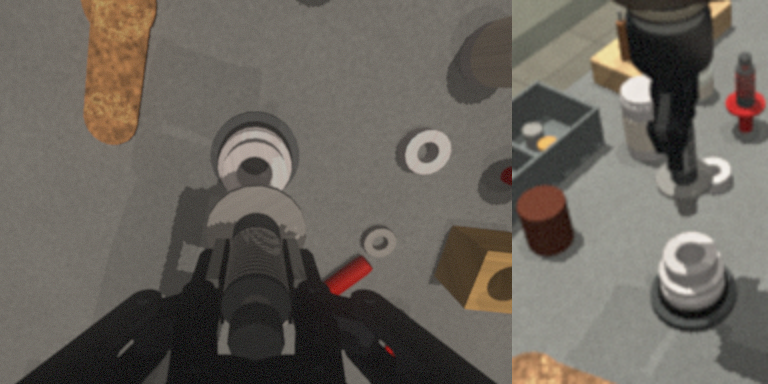

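The wrist picture shows the collar of the held gauge at about (256,225) and the bore beyond it at about (255,172). The gauge looks upright. I'll fit both circles from the same depth frame to get their relative offset.

```bash
cat > fit.py <<'E'
from look import *
from scipy.optimize import least_squares
def disc(P,c,lo,hi,rad,search=.05):
    "centre of a flat disc of known radius from its outer boundary points (per-bearing extremes)"
    m=(P[...,2]>lo)&(P[...,2]<hi)&(np.hypot(P[...,0]-c[0],P[...,1]-c[1])<search); Q=P[m]; c=np.array(c,float)
    for _ in range(5):
        v=Q[:,:2]-c; a=np.degrees(np.arctan2(v[:,1],v[:,0]))//6; r=np.hypot(*v.T)
        E=np.array([Q[a==k][np.argmax(r[a==k]),:2] for k in np.unique(a) if r[a==k].max()>rad*.9])
        c=least_squares(lambda p:np.hypot(*(E-p).T)-rad,c,loss='soft_l1',f_scale=.0007).x
    return c,np.median(Q[:,2]),len(E),np.std(np.hypot(*(E-c).T)-rad)
E
python3 - <<'E'
from fit import *
d=shot('wrist'); P=cloud(d); T=pose()
rim=disc(P,(.54,.185),.076,.087,.031); 
m=(np.hypot(P[...,0]-.541,P[...,1]-.184)<.05)&(P[...,2]>.17)&(P[...,2]<.23); print(np.histogram(P[m][:,2],bins=np.arange(.17,.231,.004)))
z0=.2035
col=disc(P,(.541,.184),z0-.006,z0+.006,.030)
print(rim,col,T[:3,3]); e=np.r_[rim[0]-col[0],0]; print('needed',e,'tool frac',T[:3,:3].T@e/.5)
t=shot('top'); print('top rim',disc(cloud(t),(.54,.185),.076,.087,.031))
E
```

```text
(array([   0,    0,    0,    0,    0,    0,    2,  140, 3458,  123,  143,
        137,  151,  149,  158]), array([0.17 , 0.174, 0.178, 0.182, 0.186, 0.19 , 0.194, 0.198, 0.202,
       0.206, 0.21 , 0.214, 0.218, 0.222, 0.226, 0.23 ]))
(array([0.53982632, 0.18501212]), np.float64(0.08153051832681801), 41, np.float64(0.0003169086725934292)) (array([0.53985803, 0.18337989]), np.float64(0.20382131305176365), 38, np.float64(0.00040189472085926315)) [0.54130083 0.18369335 0.23892042]
needed [-3.17034553e-05  1.63223181e-03  0.00000000e+00] tool frac [ 1.33124183e-03 -2.98136517e-03  9.84108351e-08]
top rim (array([0.53949452, 0.18533715]), np.float64(0.08081409279892848), 33, np.float64(0.0010382420775235015))
```

```bash
python3 -m jog '0.0013 -0.003 0.06 0 0 0;0.0013 -0.003 0.13 0 0 0;0.0013 -0.003 0.15 0 0 0;0.0013 -0.003 0.165 0 0 0;0.0013 -0.003 0.18 0 0 0;0.0013 -0.003 0.19 0 0 0;0.0013 -0.003 0.198 0 0 0;0.0013 -0.003 0.198 0 0 0;0.0013 -0.003 0.198 0 0 0'
python3 - <<'E'
from fit import *
d=shot('wrist'); P=cloud(d); T=pose(); print(T[:3,3])
col=disc(P,T[:2,3],T[2,3]-.041,T[2,3]-.031,.030); print('collar',col)
o=status.get_obs(); print(o['ft_force'],o['ft_torque'])
E
```

```text
t: 7.85
tool_pos: [0.5415, 0.1856, 0.1404]
tool_rot: [3.141, -0.001, 0.44]
ft_force: [0.2, 0.4, -3.2]
grip_width: 0.315
[0.54157257 0.18564644 0.14049654]
collar (array([0.54004251, 0.18540481]), np.float64(0.10524386698698585), 37, np.float64(0.00022246362544172738))
[-1.01055046 -0.21297196 -3.1944333 ] [-0.0286516  -0.02737022 -0.05702121]
```

```bash
python3 -m jog '-0.0005 0.0006 0.004 0 0 0;-0.0005 0.0006 0.008 0 0 0;-0.0005 0.0006 0.012 0 0 0;-0.0005 0.0006 0.016 0 0 0;-0.0005 0.0006 0.02 0 0 0;-0.0005 0.0006 0.02 0 0 0'; python3 -m jog '0 0 0.004 0 0 0;0 0 0.008 0 0 0;0 0 0.012 0 0 0;0 0 0.012 0 0 0;0 0 0.012 0 0 0'
```

```text
t: 8.5
tool_pos: [0.5408, 0.1851, 0.1293]
tool_rot: [-3.141, 0.001, 0.44]
ft_force: [-0.9, -0.2, -3.2]
grip_width: 0.312
t: 9.0
tool_pos: [0.541, 0.1852, 0.1238]
tool_rot: [-3.142, 0.0, 0.44]
ft_force: [0.2, -0.8, -2.6]
grip_width: 0.314
```

```bash
python3 -m jog '0 0 0.002 0 0 0;0 0 0.002 0 0 0;0 0 0.002 0 0 0;0 0 0.002 0 0 0;0 0 0.002 0 0 0;0 0 0.002 0 0 0;0 0 0.002 0 0 0' 0
python3 -m jog '0 0 -0.06 0 0 0;0 0 -0.13 0 0 0;0 0 -0.2 0 0 0;0 0 -0.2 0 0 0;0 0 -0.2 0 0 0;0 0 -0.2 0 0 0;0 0 -0.2 0 0 0' 1
python3 - <<'E'
from fit import *
d=shot('wrist'); P=cloud(d); T=pose(); print(T)
cv2.imwrite('pics/w3.png',d['frame'])
print('collar',disc(P,(.54,.185),.082,.094,.030)); print('cap',disc(P,(.541,.185),.166,.178,.010,.02))
print(status.get_obs()['ft_force'],status.get_obs()['grip_width'])
E
```

```text
t: 9.7
tool_pos: [0.5411, 0.1852, 0.1229]
tool_rot: [3.142, -0.0, 0.44]
ft_force: [-0.4, 0.1, -1.1]
grip_width: 1.0
t: 10.4
tool_pos: [0.5401, 0.185, 0.2208]
tool_rot: [-3.141, 0.003, 0.44]
ft_force: [-0.7, 0.6, 0.8]
grip_width: 0.001
[[ 9.04859925e-01  4.25696476e-01 -3.32050008e-03  5.40188376e-01]
 [ 4.25697200e-01 -9.04865527e-01 -5.20921078e-04  1.85042372e-01]
 [-3.22636032e-03 -9.42166979e-04 -9.99994351e-01  2.20919190e-01]
 [ 0.00000000e+00  0.00000000e+00  0.00000000e+00  1.00000000e+00]]
collar (array([0.5405346 , 0.18533116]), np.float64(0.08757644576396312), 48, np.float64(0.0003990763895144913))
cap (array([0.54008811, 0.18510384]), np.float64(0.17147353454658534), 57, np.float64(0.0002476147088924144))
[ 0.11258453 -0.6516218   0.2104573 ] 0.0031952971155172387
```

View pics/w3.png

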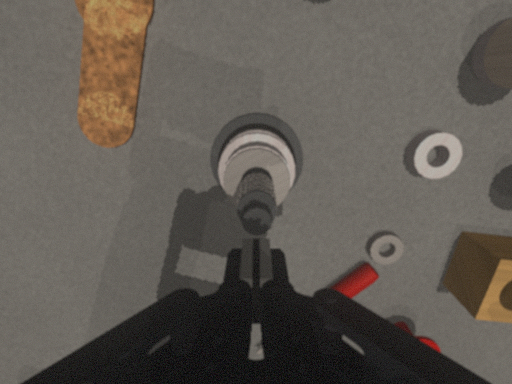

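The gauge stands upright in the bore. Its collar is at (256,172) and its cap at (258,217). The shut fingers are over the cap, about 38 mm above it.

```bash
python3 -m jog '0 0 0.03 0 0 0;0 0 0.05 0 0 0;0 0 0.064 0 0 0;0 0 0.068 0 0 0;0 0 0.068 0 0 0'; python3 -m jog '0 0 0.002 0 0 0;0 0 0.004 0 0 0;0 0 0.006 0 0 0;0 0 0.008 0 0 0;0 0 0.010 0 0 0'
```

```text
t: 10.95
tool_pos: [0.5408, 0.1851, 0.188]
tool_rot: [-3.141, 0.001, 0.44]
ft_force: [0.1, -0.3, 0.1]
grip_width: -0.0
t: 11.45
tool_pos: [0.5411, 0.1852, 0.1839]
tool_rot: [3.142, -0.0, 0.44]
ft_force: [-0.1, 0.9, -0.1]
grip_width: 0.0
```

```bash
python3 -m jog '0 0 0.001 0 0 0;0 0 0.002 0 0 0;0 0 0.003 0 0 0;0 0 0.004 0 0 0'; python3 -m jog '0 0 0.001 0 0 0;0 0 0.002 0 0 0'; python3 -m jog '0 0 0.001 0 0 0;0 0 0.002 0 0 0'
```

```text
t: 11.85
tool_pos: [0.5411, 0.1852, 0.182]
tool_rot: [3.142, -0.0, 0.44]
ft_force: [-0.7, 0.8, 1.7]
grip_width: -0.0
t: 12.05
tool_pos: [0.5413, 0.1852, 0.1816]
tool_rot: [3.141, -0.0, 0.44]
ft_force: [-2.7, -1.1, 4.8]
grip_width: 0.005
t: 12.25
tool_pos: [0.5414, 0.1853, 0.1813]
tool_rot: [3.141, -0.001, 0.44]
ft_force: [-2.7, -0.7, 8.2]
grip_width: 0.003
```

```bash
python3 -m jog '0 0 0.001 0 0 0;0 0 0.002 0 0 0'; python3 -m jog '0 0 0.001 0 0 0;0 0 0.002 0 0 0'; python3 -m jog '0 0 0.001 0 0 0;0 0 0.002 0 0 0';python3 -m jog '0 0 0.001 0 0 0;0 0 0.002 0 0 0'
```

```text
t: 12.45
tool_pos: [0.5416, 0.1853, 0.181]
tool_rot: [3.141, -0.001, 0.44]
ft_force: [-3.1, -0.8, 9.0]
grip_width: -0.004
t: 12.65
tool_pos: [0.5416, 0.1853, 0.1802]
tool_rot: [3.141, -0.001, 0.44]
ft_force: [-3.7, -1.2, 8.4]
grip_width: -0.002
t: 12.85
tool_pos: [0.5416, 0.1853, 0.1791]
tool_rot: [3.141, -0.001, 0.44]
ft_force: [-4.4, -0.8, 9.0]
grip_width: 0.004
t: 13.05
tool_pos: [0.5416, 0.1853, 0.178]
tool_rot: [3.141, -0.001, 0.44]
ft_force: [-2.6, -0.4, 8.0]
grip_width: 0.002
```

```bash
python3 -m jog '0 0 0.001 0 0 0;0 0 0.002 0 0 0;0 0 0.003 0 0 0;0 0 0.004 0 0 0'; python3 -m jog '0 0 0.001 0 0 0;0 0 0.002 0 0 0';python3 -m jog '0 0 0.001 0 0 0;0 0 0.002 0 0 0'
```

```text
t: 13.45
tool_pos: [0.5416, 0.1853, 0.1759]
tool_rot: [3.141, -0.001, 0.44]
ft_force: [-3.7, -0.4, 9.0]
grip_width: 0.001
t: 13.65
tool_pos: [0.5416, 0.1853, 0.1749]
tool_rot: [3.141, -0.001, 0.44]
ft_force: [-3.4, -0.2, 8.6]
grip_width: 0.004
t: 13.85
tool_pos: [0.5416, 0.1853, 0.174]
tool_rot: [3.141, -0.001, 0.44]
ft_force: [-3.0, -1.0, 9.9]
grip_width: -0.003
```

```bash
python3 -m jog '0 0 0.001 0 0 0;0 0 0.002 0 0 0';python3 -m jog '0 0 0.001 0 0 0;0 0 0.002 0 0 0'
```

```text
t: 14.05
tool_pos: [0.5417, 0.1853, 0.1734]
tool_rot: [3.141, -0.001, 0.44]
ft_force: [-4.2, -0.7, 11.0]
grip_width: 0.0
t: 14.25
tool_pos: [0.5417, 0.1853, 0.1729]
tool_rot: [3.141, -0.001, 0.44]
ft_force: [-5.8, -1.0, 12.3]
grip_width: 0.002
```

```bash
python3 -m jog '0 0 0.001 0 0 0;0 0 0.002 0 0 0;0 0 0.002 0 0 0';python3 -m jog '0 0 0.001 0 0 0;0 0 0.002 0 0 0;0 0 0.002 0 0 0'
```

```text
t: 14.55
tool_pos: [0.5419, 0.1854, 0.1726]
tool_rot: [3.141, -0.002, 0.44]
ft_force: [-5.6, -2.1, 13.9]
grip_width: 0.001
t: 14.85
tool_pos: [0.5421, 0.1854, 0.1723]
tool_rot: [3.141, -0.002, 0.44]
ft_force: [-6.8, -0.9, 16.3]
grip_width: -0.0
```

```bash
python3 -m jog '0 0 0.001 0 0 0;0 0 0.0015 0 0 0;0 0 0.0015 0 0 0'
```

```text
t: 15.15
tool_pos: [0.5423, 0.1854, 0.1722]
tool_rot: [3.141, -0.003, 0.44]
ft_force: [-7.2, -1.7, 18.2]
grip_width: -0.002
```

```bash
python3 -m jog '-0.0014 -0.0006 0 0 0 0;-0.0027 -0.0012 0 0 0 0;-0.0027 -0.0012 0 0 0 0'
```

```text
t: 15.45
tool_pos: [0.5415, 0.1853, 0.1722]
tool_rot: [3.14, -0.005, 0.44]
ft_force: [-4.9, -1.7, 16.4]
grip_width: 0.0
```

```bash
python3 -m jog '0 0 0.0005 0 0 0;0 0 0.001 0 0 0;0 0 0.001 0 0 0;0 0 0.001 0 0 0'
```

```text
t: 15.85
tool_pos: [0.5416, 0.1853, 0.172]
tool_rot: [3.14, -0.005, 0.44]
ft_force: [-5.1, -1.8, 17.8]
grip_width: -0.0
```

```bash
python3 -m jog '0 0 0.0006 0 0 0;0 0 0.0012 0 0 0;0 0 0.0012 0 0 0;0 0 0.0012 0 0 0'
```

```text
t: 16.25
tool_pos: [0.5417, 0.1854, 0.1719]
tool_rot: [3.139, -0.005, 0.44]
ft_force: [-6.1, -1.1, 18.9]
grip_width: 0.002
```

```bash
python3 -m jog '0 0 -0.004 0 0 0;0 0 -0.01 0 0 0;0.0027 0.0012 -0.05 0 0 0;0.0027 0.0012 -0.1 0 0 0;0.0027 0.0012 -0.13 0 0 0;0.0027 0.0012 -0.13 0 0 0;0.0027 0.0012 -0.13 0 0 0;0.0027 0.0012 -0.13 0 0 0'
python3 - <<'E'
from fit import *
d=shot('wrist'); P=cloud(d); T=pose(); print(T.round(4))
cv2.imwrite('pics/w4.png',d['frame'])
print('collar',disc(P,(.54,.185),.082,.094,.030)); c=disc(P,(.541,.185),.155,.178,.010,.02);print('cap',c)
m=np.hypot(P[...,0]-c[0][0],P[...,1]-c[0][1])<.007; z=P[m][:,2]; print(np.percentile(z[z>.15],[10,50,90]))
print(status.get_obs()['ft_force'],status.get_obs()['t'])
E
```

```text
t: 17.05
tool_pos: [0.5402, 0.185, 0.2292]
tool_rot: [-3.141, 0.003, 0.44]
ft_force: [0.1, -0.3, 0.0]
grip_width: -0.003
[[ 9.048e-01  4.257e-01 -2.900e-03  5.402e-01]
 [ 4.257e-01 -9.048e-01 -4.000e-04  1.851e-01]
 [-2.800e-03 -9.000e-04 -1.000e+00  2.291e-01]
 [ 0.000e+00  0.000e+00  0.000e+00  1.000e+00]]
collar (array([0.54034639, 0.18539423]), np.float64(0.08752698493009278), 48, np.float64(0.000384173764644942))
cap (array([0.5400813 , 0.18516384]), np.float64(0.16340962871574555), 57, np.float64(0.00024459645713192056))
[0.16321424 0.25635588 0.26777533]
[-0.44939393 -0.0237496   0.11645166] 17.1
```

The collar height hasn't changed, and the cap top dropped from 0.1715 to 0.1634. That is 8.1 mm, so the cap is home. Now I grip the handle again.

```bash
python3 -m jog '0 0 0 0 0 0;0 0 0 0 0 0;0 0 0 0 0 0;0 0 0 0 0 0;0 0 0.05 0 0 0;0 0 0.1 0 0 0;0 0 0.15 0 0 0;0 0 0.19 0 0 0;0 0 0.211 0 0 0;0 0 0.211 0 0 0;0 0 0.211 0 0 0' 0
python3 -m jog '0 0 0 0 0 0;0 0 0 0 0 0;0 0 0 0 0 0;0 0 0 0 0 0;0 0 0 0 0 0;0 0 0 0 0 0;0 0 0 0 0 0;0 0 0 0 0 0' 1
```

```text
t: 18.2
tool_pos: [0.5417, 0.1853, 0.1263]
tool_rot: [3.141, -0.001, 0.44]
ft_force: [-0.0, -1.1, 0.4]
grip_width: 1.0
t: 19.0
tool_pos: [0.5414, 0.1851, 0.1259]
tool_rot: [3.141, -0.001, 0.44]
ft_force: [-0.8, -1.5, 3.3]
grip_width: 0.314
```

```bash
python3 -m jog '0 0 -0.003 0 0 0;0 0 -0.007 0 0 0;0 0 -0.012 0 0 0;0 0 -0.018 0 0 0;0 0 -0.026 0 0 0;0 0 -0.036 0 0 0;0 0 -0.048 0 0 0;0 0 -0.062 0 0 0;0 0 -0.08 0 0 0;0 0 -0.1 0 0 0;0 0 -0.13 0 0 0;0 0 -0.17 0 0 0;0 0 -0.22 0 0 0;0 0 -0.22 0 0 0;0 0 -0.22 0 0 0'
python3 - <<'E'
from fit import *
d=shot('wrist'); P=cloud(d); T=pose(); print(T.round(4)); cv2.imwrite('pics/w5.png',d['frame'])
col=disc(P,T[:2,3],T[2,3]-.05,T[2,3]-.033,.030); print('collar',col)
print(status.get_obs()['ft_force'])
s=shot('side'); cv2.imwrite('pics/s5.png',s['frame'])
r=optics.recognise('gauge_grip',s); print(r[:4])
for t in('tip_a','tip_b'): print(optics.pinpoint(t,s)[:2])
cv2.imwrite('pics/s5.png',cv2.resize(s['frame'][130:270,150:300],None,fx=4,fy=4,interpolation=2))
# move to stand
e=np.array([.5412,-.1347])-col[0]; print('to stand tool frac',T[:3,:3].T@np.r_[e,0]/.5)
E
```

```text
t: 20.5
tool_pos: [0.5414, 0.1852, 0.2364]
tool_rot: [3.141, -0.002, 0.44]
ft_force: [0.2, -0.4, -3.0]
grip_width: 0.31
[[ 9.048e-01  4.258e-01 -1.000e-03  5.406e-01]
 [ 4.258e-01 -9.048e-01 -2.000e-04  1.851e-01]
 [-1.000e-03 -2.000e-04 -1.000e+00  2.349e-01]
 [ 0.000e+00  0.000e+00  0.000e+00  1.000e+00]]
collar (array([0.53970601, 0.1850091 ]), np.float64(0.19779028871428034), 38, np.float64(0.0002759782563072042))
[-0.16270068  0.49126581 -3.96116117]
[{'extent': [238.4, 158.0, 254.4, 194.3], 'p': 0.93}, {'extent': [311.8, 187.7, 331.0, 229.8], 'p': 0.83}, {'extent': [200.9, 198.3, 228.9, 243.8], 'p': 0.59}, {'extent': [121.4, 306.7, 199.8, 354.5], 'p': 0.49}]
[{'xy': [163.4, 330.5], 'p': 0.24}]
[{'xy': [163.4, 330.5], 'p': 0.24}]
to stand tool frac [-2.69533540e-01  5.79841537e-01  1.25185378e-04]
```

View pics/s5.png

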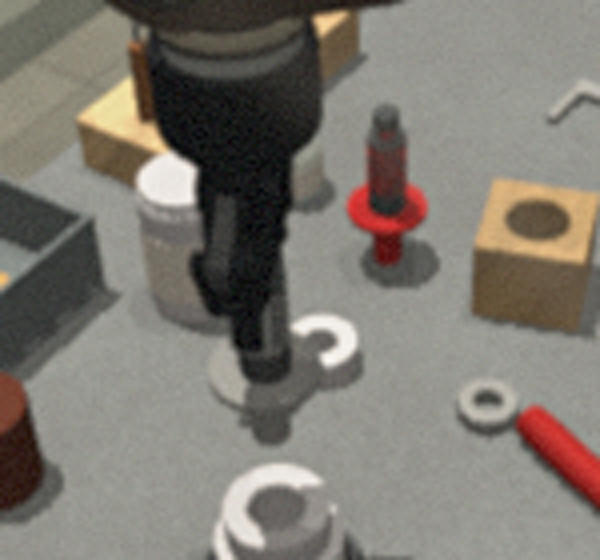

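The side crop shows the gauge held upright clear of the pulley. Its collar is at about crop (262,375) with the nose below it, and the stand's empty hole is at about crop (537,218).

```bash
python3 -m jog '-0.04 0.086 0 0 0 0;-0.08 0.172 0 0 0 0;-0.12 0.258 0 0 0 0;-0.16 0.344 0 0 0 0;-0.2 0.43 0 0 0 0;-0.24 0.516 0 0 0 0;-0.262 0.564 0 0 0 0;-0.2695 0.58 0 0 0 0;-0.2695 0.58 0 0 0 0;-0.2695 0.58 0 0 0 0;-0.2695 0.58 0 0 0 0'
python3 - <<'E'
from fit import *
d=shot('wrist'); P=cloud(d); T=pose(); cv2.imwrite('pics/w6.png',d['frame'])
col=disc(P,T[:2,3],T[2,3]-.05,T[2,3]-.033,.030); print(T[:3,3],'collar',col)
for r in optics.pinpoint('stand_mouth',d)[:2]: print(r['p'],r['xy'],at_z(d,r['xy'],.066))
s=shot('side'); t=shot('top')
for n,c in(('s',s),('t',t)):
    for r in optics.pinpoint('stand_mouth',c)[:2]: print(n,r['p'],r['xy'],at_z(c,r['xy'],.066))
# stand top square from wrist cloud
m=(P[...,2]>.060)&(P[...,2]<.072)&(np.hypot(P[...,0]-.541,P[...,1]+.134)<.065); Q=P[m][:,:2].astype(np.float32); print(len(Q),cv2.minAreaRect(Q))
E
```

```text
t: 21.85
tool_pos: [0.5425, -0.1331, 0.2352]
tool_rot: [-3.141, 0.0, 0.442]
ft_force: [0.2, 0.4, -2.3]
grip_width: 0.313
[ 0.54263361 -0.13307649  0.23531925] collar (array([ 0.54076265, -0.13325966]), np.float64(0.19653127986765712), 38, np.float64(0.00026700158308088186))
0.98 [255.1, 168.6] [ 0.54395129 -0.13125592  0.066     ]
s 0.74 [284.3, 184.3] [ 0.54023033 -0.13957353  0.066     ]
3028 ((0.543156623840332, -0.13413533568382263), (0.07375102490186691, 0.0781981348991394), 18.439533233642578)
```

View pics/w6.png

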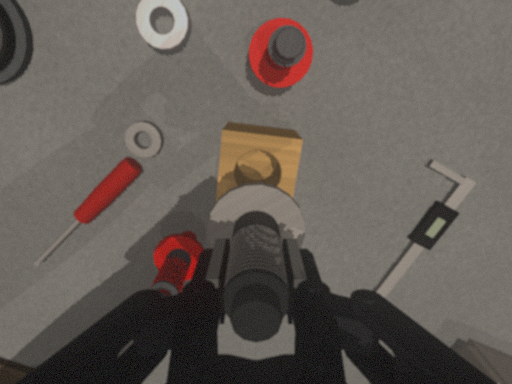

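The wrist view shows the collar at (257,212) lined up with the stand hole at (256,170). The offset is about 1.7 mm, well within the 6 mm clearance.

```bash
python3 -m jog '0 0.0033 0.06 0 0 0;0 0.0033 0.12 0 0 0;0 0.0033 0.15 0 0 0;0 0.0033 0.17 0 0 0;0 0.0033 0.19 0 0 0;0 0.0033 0.205 0 0 0;0 0.0033 0.215 0 0 0;0 0.0033 0.225 0 0 0;0 0.0033 0.233 0 0 0;0 0.0033 0.238 0 0 0;0 0.0033 0.238 0 0 0;0 0.0033 0.238 0 0 0'
python3 - <<'E'
from fit import *
d=shot('wrist'); P=cloud(d); T=pose()
print(T[:3,3],disc(P,T[:2,3],T[2,3]-.047,T[2,3]-.033,.030)); print(status.get_obs()['ft_force'])
E
```

```text
t: 23.35
tool_pos: [0.5435, -0.1361, 0.1167]
tool_rot: [3.141, -0.0, 0.44]
ft_force: [-0.6, -1.1, -4.3]
grip_width: 0.309
[ 0.54353372 -0.13615102  0.11680419] (array([ 0.54173813, -0.13635959]), np.float64(0.07802689250835747), 38, np.float64(0.0002539419206040137))
[ 0.10696319  0.12683539 -3.63746664]
```

```bash
python3 -m jog '0 -0.002 0.003 0 0 0;0 -0.002 0.006 0 0 0;0 -0.002 0.009 0 0 0;0 -0.002 0.009 0 0 0;0 -0.002 0.009 0 0 0'; python3 -m jog '0 0 0 0 0 0;0 0 0 0 0 0;0 0 0 0 0 0;0 0 0 0 0 0;0 0 0 0 0 0;0 0 0 0 0 0;0 0 0 0 0 0' 0; python3 -m jog '0 0 -0.06 0 0 0;0 0 -0.14 0 0 0;0 0 -0.22 0 0 0;0 0 -0.3 0 0 0;0 0 -0.36 0 0 0;0 0 -0.36 0 0 0;0 0 -0.36 0 0 0;0 0 -0.36 0 0 0'
python3 - <<'E'
from fit import *
d=shot('wrist'); P=cloud(d); T=pose(); print(T[:3,3]); cv2.imwrite('pics/w7.png',d['frame'])
print('collar',disc(P,(.542,-.135),.0695,.08,.030)); print('cap',disc(P,(.542,-.135),.14,.165,.010,.02))
m=(P[...,2]>.058)&(P[...,2]<.0685)&(np.hypot(P[...,0]-.541,P[...,1]+.134)<.062); print('stand',np.median(P[m][:,2]),cv2.minAreaRect(P[m][:,:2].astype(np.float32)))
print(status.get_obs()['ft_force'])
E
```

```text
t: 23.9
tool_pos: [0.5428, -0.1351, 0.1119]
tool_rot: [-3.141, 0.0, 0.44]
ft_force: [-0.4, -0.3, -2.5]
grip_width: 0.31
t: 24.6
tool_pos: [0.5429, -0.1352, 0.112]
tool_rot: [3.142, -0.0, 0.44]
ft_force: [-0.3, -0.5, 0.2]
grip_width: 1.001
t: 25.4
tool_pos: [0.5421, -0.1348, 0.2899]
tool_rot: [-3.139, 0.002, 0.44]
ft_force: [0.0, 1.3, 0.0]
grip_width: 0.998
[ 0.54199537 -0.13477024  0.28955176]
collar (array([ 0.5411763 , -0.13537437]), np.float64(0.07260517033421418), 49, np.float64(0.0002791863236675054))
cap (array([ 0.54155704, -0.1352642 ]), np.float64(0.14838423490692088), 51, np.float64(0.00026122947222689753))
stand 0.06650661182947692 ((0.5409093499183655, -0.1348518282175064), (0.07844559848308563, 0.07814037799835205), 18.38669776916504)
[-0.18490454 -0.83839771  0.54003956]
```

View pics/w7.png

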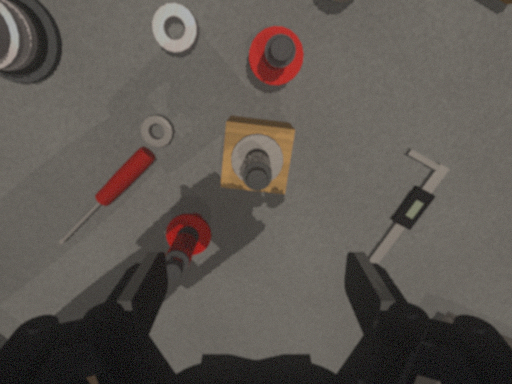

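The gauge hangs upright in its stand at pixel (257,163), with the gripper open and clear of it. The collar is 0.6 mm from the block's centre and flush on the top. The cap is 75.8 mm above the collar's top face, which matches the home position (76 mm).

```bash
python3 -c "
from workcell import order; print(order.sign_off())"
```

```text
the job is handed in; nothing more can be done
None
```

I took the steel gauge out of its stand, seated it in the big pulley's bore, pressed its cap home with the shut fingers, drew it out, and hung it back in the stand. The job is handed in at about 25.5 s of the 72 s limit; sign-off gives no verdict.

- **Seating:** after release, the collar was within about 0.8 mm of the bore's centre with the cap still up.
- **Press:** the vertical force peaked at about 19 N in the readings, with 5–7 N sideways (about 20 N in all). These are readings at the end of each move, so a brief higher peak would not show. The cap dropped 8.1 mm.
- **Final look:**
  - The collar is flush on the block to within measuring error, about 0.6 mm from the centre.
  - The gauge is upright and its cap is still home.
  - The gripper is open and about 130 mm above the gauge.

**Not confirmed:**
- The tip-to-tip distance was never measured: the network did not find the plunger tips. That they are locked at the bore's size is inferred from the cap's full travel and the gauge coming out with no force seen at the end of the lift.
- I did not measure whether the bystanders moved. My moves stayed clear of them, and the ones visible in the last picture looked undisturbed.

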